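# Fit the probe and set the vent of a water bath

### The arm

A 6-joint arm with a two-finger parallel gripper is mounted at the origin on a cart in front of the work surface, level with it; the furniture and walls round the work are solid. World frame = base frame: x ahead of the robot, y to its left, z up, the work surface at z = 0. Lengths are in m, angles in rad, forces in N, time in s.
With the tool pointing down it reaches from about 0.35 to 0.975 m from the base axis. Payload 7.1 kg.
Tool frame: the origin (TCP) lies midway between the tips of the shut fingers; the grasp point (between the pads) lies 19 mm behind it; z points along the fingers, y is the direction in which the jaws open and shut (so a half turn about z gives the same grasp; the last joint's range is limited). The gripper opens to 88 mm and grips with 3 to 60 N. Pads are 20 mm wide; open, the fingers measure 115 mm over their backs; the gripper's body (75 mm by 178 mm) begins 61 mm behind the grasp point.
Start: joints at [1.218, 0.423, 1.63, -0, 1.089, -0.019], TCP at [0.205, 0.59, 0.223] pointing down, gripper open.
Joint ranges: [-3, 3], [-0.9, 2.11], [0.09, 2.58], [-1.31, 4.45], [0.11, 2.69], [-2.54, 2.54]. Speed limits (rad/s): [2.39, 2.39, 3.01, 3.14, 3.14, 3.14].

### API

Orientations are given as a unit quaternion [x, y, z, w].
In Python, from station import robot gives the robot as it stands. The module is installed in compiled form; this text tells all that it offers.
- The arm moves only by the tool send_rows, never from a script. Its argument "commands" is a list of rows, each a list of 4 numbers: the shift along the tool's x, y, z in cm, then the turn about the tool's z in degrees. In form: [[dx, dy, dz, twist], ...]. A call has 1 to 10 rows; each row shifts and turns the commanded pose from where the row before left it, along the tool's axes as they then stand; what a row does not reach is not made up. A row lasts 1/8 s, in which the tool goes at most 62.5 mm and 10.7 degrees, less where a joint would pass 70% of its speed; a pose out of reach is approached as far as the arm can. A call is refused whole if a number of a shift passes 6.25 or a number of a turn 10.7, either way. A call with a gripper value outside its range is refused whole. "grip" is the opening, from 0 (shut) to 1 (fully open), set as the call begins (left out, the last holds). The fingers move at their own pace and stop on an object; "squeeze" is the grip in N (left out, the last holds). Time passes only in rows, so rows that do not move let the fingers close. It gives the time, the measured TCP pose, the force and the opening at its end, in the units of the state.
- robot.get_state(): the state, without advancing time (a new reading comes with each control period).
- robot.read_camera(name): name is "scene" or "top" or "wrist"; returns a dict with "frame" (420x560x3 uint8, blue, green, red), "depth" (420x560 float32, m along the optical axis (not along the pixel's ray), 0 where there is no reading), "fx", "fy", "cx", "cy" (pixels), "position" and "attitude" of the camera in the world. Camera axes: x right, y down, z forward; pixel columns grow to the right and rows downward; lengths in m; the calibration is good to about 2 mm. A picture is of the moment at which its call begins.
- robot.job_done(): hands the job in, once; it reports no verdict.
The state is a dict: "t": time; "q": joint angles; "dq": joint speeds; "tau": joint torques, N m; "ee_pos": TCP position; "eef_rot": TCP orientation; "contact_force": force on the tool from outside, world axes, zero at the start; "wrist_torque": the same for the moment, N m; "finger_gap": opening from 0.0 (shut) to 1.0 (fully open).
Only numpy, scipy, OpenCV 4.12 (cv2) and the standard library are available. Lean on these libraries where they do the work, as an engineer would, in place of code of your own. Each camera call takes 0.05 s, during which the arm holds its last target. There are 200 camera calls.

### The job

Get the worktop water bath ready for cooking: take the blue-handled temperature probe out of its stand and lower it, without letting it drop, through the slanted port in the bath's lid until its collar sits fully home on the mouth of the port. Set the red vent lever to its half-open yellow mark, and leave the other objects standing where they are. The order of the two jobs is free.

Things in the scene. Friction and masses are not known exactly. Their poses are not given: they have to be found in the camera images.
- probe: Temperature probe, loose, 0.12 kg, 130 mm long, round about its z axis. Origin at the centre of the underside of its steel collar; z runs along the rod towards the handle's end. Below the origin: steel rod, diameter 10 mm, 75 mm long, its last 11 mm tapering to 4 mm. Above: collar, diameter 32 mm, 5 mm thick, then blue handle, diameter 25 mm, from 5 to 55 mm. It starts upright in the stand.
- stand: Fixed storage stand: black round foot, diameter 72 mm, 8 mm high, with a white upright tube, outer diameter 36 mm, bore 18 mm, open at the top, 86 mm high. Origin at the centre of the foot's underside on the worktop; z up. The probe's collar rests on the tube's top, the rod hangs inside.
- bath: Fixed water bath, a metal box 160 x 240 mm (x, y) with a black lid 170 x 250 mm whose top is 128 mm above the worktop; 20 mm tabs on the lid at both y ends. Origin at the centre of its underside; its front with the control panel faces its -x.
- port: Round steel tube fixed in the lid, slanted 30 degrees from vertical towards the bath's front. Origin at the centre of its open mouth (163 mm above the worktop); z points out of the mouth along the bore. Outer diameter 32 mm, bore 13 mm, open right through to the empty inside of the bath. With the probe home, the probe's origin and z axis coincide with the port's.
- vent_lever (a joint): Angle of the vent lever about its vertical pivot, rad: 0 = closed (points to the bath's front, red mark), grows anticlockwise seen from above, 0.785 = half open (yellow mark), 1.571 = open (green mark, points to the bath's -y). It stays where it is left. The pivot lies at x = +30, y = -20 mm in the bath's frame.
- lever_grip (a point): Middle of the red upright grip at the lever's end, 55 mm from the pivot, 166 mm above the worktop. The grip is 36 mm long along the lever, 14 mm thick, 34 mm high (its top 183 mm above the worktop). The point's -x axis points along the lever away from the pivot.
- salt: Salt shaker with a grey top, 44 x 44 x 90 mm, loose bystander; origin at the centre of its underside.
- honey: Honey jar with a grey lid, 71 x 71 x 110 mm, loose bystander; origin at the centre of its underside.
- spice: Round spice jar with a black cap, 41 x 41 x 105 mm, loose bystander; origin at the centre of its underside.
Mind the look-alikes: they are no part of the job. There is more than one size of the probe; the job needs the smaller.

How it is judged:
By the outcome, as a careful person would: the job done as asked, in the order asked, and still so for the second after the job is handed in, with the robot touching nothing.
It also fails if it takes over 56 s, if anything falls off the work surface, if the arm or the gripper's body presses on something with over 40 N, if the wrist force passes 120 N, or if a joint passes its speed limit or range.

## Working session

There is one attempt and no reset: what is moved stays moved. The work goes in short steps, Python scripts to look and compute and a tool call to move; the robot and the scene stay as the last step left them, time stands still between calls to the robot, and variables do not carry over. Pictures are saved under pics/ and viewed, about 8 in all and at most 12, crops included, and the job is handed in when it is done.

Besides the shell and the picture viewer there is one more tool, called after "Request:" by a JSON object that holds its "op" and its "data", one argument or row to a line. send_rows: Moves the arm, as the interface text tells. Its arguments: {"type":"object","properties":{"commands":{"type":"array"},"grip":{"type":"number"},"squeeze":{"type":"number"}},"required":["commands"]}

```bash
mkdir -p pics; cat > h.py <<'E'
import numpy as np, cv2
from scipy.spatial.transform import Rotation as R
from station import robot
def cam(n):
    c=robot.read_camera(n); return c
def rot(c):
    a=np.array(c["attitude"],float)
    return a if a.shape==(3,3) else R.from_quat(a).as_matrix()
def ray(c,u,v):
    return rot(c)@np.array([(u-c["cx"])/c["fx"],(v-c["cy"])/c["fy"],1.])
def plane(c,u,v,z):
    d=ray(c,u,v);p=np.array(c["position"]);return p+d*(z-p[2])/d[2]
def pts(c):
    v,u=np.mgrid[0:420,0:560]; d=c["depth"]
    P=np.stack([(u-c["cx"])/c["fx"]*d,(v-c["cy"])/c["fy"]*d,d],-1)
    return P@rot(c).T+np.array(c["position"])
def proj(c,p):
    q=rot(c).T@(np.array(p)-np.array(c["position"]));return c["fx"]*q[0]/q[2]+c["cx"],c["fy"]*q[1]/q[2]+c["cy"]
E
python3 - <<'E'
from h import *
s=robot.get_state();print({k:np.round(v,3) for k,v in s.items()})
for n in ("scene","top","wrist"):
    c=cam(n);print(n,c["fx"],c["cx"],c["cy"],c["position"],c["attitude"]);cv2.imwrite(f"pics/{n}0.png",c["frame"])
    np.savez(f"{n}0.npz",**c)
E
```

```text
{'t': np.float64(0.0), 'q': array([ 1.218,  0.424,  1.631, -0.   ,  1.089, -0.019]), 'dq': array([-0.   , -0.001, -0.001,  0.001,  0.   , -0.001]), 'tau': array([ 2.0000e-03, -5.4464e+01, -2.7366e+01,  6.4000e-02,  2.3000e-02,
       -0.0000e+00]), 'ee_pos': array([0.205, 0.59 , 0.222]), 'eef_rot': array([ 0.166,  0.986, -0.001, -0.   ]), 'contact_force': array([ 0.724, -0.249, -0.688]), 'wrist_torque': array([ 0.015,  0.002, -0.003]), 'finger_gap': np.float64(1.0)}
scene 449.9407317828864 274.88620466259766 212.17413829187174 [-0.28015995 -0.42922575  0.62943448] [ 0.66397811 -0.57250889  0.31229907 -0.36583592]
top 440.5541442489101 276.88349646801737 204.78935544340982 [ 0.37865787 -0.31170539  1.04357711] [ 0.71327245 -0.69608615  0.06694762 -0.04716462]
wrist 336.8338149696928 278.9696040221785 213.012069776479 [0.12710715 0.61711718 0.38431062] [0.80533115 0.57348365 0.08658637 0.12272342]
```

View pics/scene0.png

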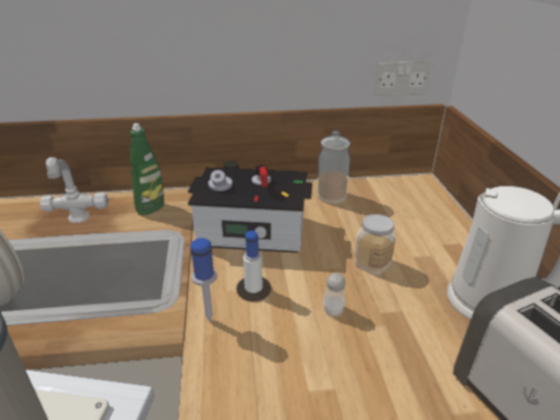

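View pics/top0.png

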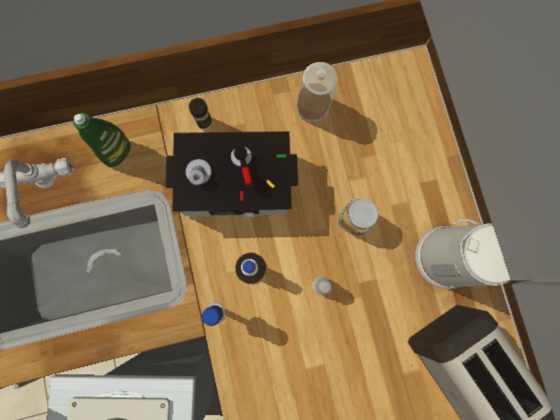

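Candidates for the probe: the blue handle in the white tube on the black foot (top 250,267; scene 252,245), and the larger blue-handled probe standing alone (top 213,315; scene 203,262). I choose the first: it is smaller and in the stand.

```bash
python3 - <<'E'
from h import *
for n in ("top","scene"):
    c=dict(np.load(n+"0.npz")); P=pts(c); hsv=cv2.cvtColor(c["frame"],cv2.COLOR_BGR2HSV)
    H,S,V=cv2.split(hsv)
    def rep(name,m,zmin=-1):
        k,l,st,ce=cv2.connectedComponentsWithStats(m.astype(np.uint8))
        for i in range(1,k):
            if st[i,4]<12: continue
            q=P[(l==i)&(c["depth"]>0)]
            print(n,name,st[i],ce[i].round(1),"med",np.median(q,0).round(3),"zmax",np.percentile(q[:,2],95).round(3), "xr",np.percentile(q[:,0],[3,97]).round(3),"yr",np.percentile(q[:,1],[3,97]).round(3))
    rep("blue",(H>105)&(H<130)&(S>140)&(V>50))
    rep("red",((H<6)|(H>174))&(S>180)&(V>90))
    rep("yellow",(H>22)&(H<33)&(S>200)&(V>150))
    rep("green",(H>50)&(H<80)&(S>150)&(V>60))
    z=P[...,2]; x=P[...,0]
    m=(abs(z-0.128)<0.008)&(V<60)&(c["depth"]>0)
    k,l,st,ce=cv2.connectedComponentsWithStats(m.astype(np.uint8));i=1+np.argmax(st[1:,4]);
    cnt=cv2.findContours((l==i).astype(np.uint8),0,2)[0]; cnt=max(cnt,key=len)[:,0]
    w=np.array([plane(c,u,v,0.128)[:2] for u,v in cnt],np.float32); print("lid",st[i],cv2.minAreaRect(w), cv2.boxPoints(cv2.minAreaRect(w)).round(3).tolist())
c=dict(np.load("top0.npz")); f=c["frame"]; cv2.imwrite("pics/c1.png",np.hstack([cv2.resize(f[125:220,160:310],None,fx=4,fy=4,interpolation=2)[:380,:600]]))
s=dict(np.load("scene0.npz"))["frame"]; cv2.imwrite("pics/c2.png",cv2.resize(s[150:330,170:330],None,fx=3.3,fy=3.3,interpolation=2))
E
```

```text
top blue [243 261  11  11  87] [248.1 266.4] med [ 0.399 -0.28   0.141] zmax 0.143 xr [0.389 0.407] yr [-0.289 -0.271]
top blue [202 308  17  17 222] [210.5 316.1] med [ 0.302 -0.213  0.183] zmax 0.185 xr [0.289 0.316] yr [-0.226 -0.199]
top red [242 167  10  18 119] [246.3 175.3] med [ 0.578 -0.272  0.182] zmax 0.185 xr [0.563 0.595] yr [-0.28  -0.263]
top red [240 191   4  10  37] [241.4 195.5] med [ 0.546 -0.26   0.129] zmax 0.131 xr [0.536 0.555] yr [-0.264 -0.257]
top yellow [267 181   7   6  22] [270.  183.5] med [ 0.573 -0.32   0.129] zmax 0.132 xr [0.568 0.578] yr [-0.327 -0.314]
top green [277 155   9   2  18] [281.  155.5] med [ 0.635 -0.342  0.129] zmax 0.131 xr [0.634 0.637] yr [-0.351 -0.334]
lid [ 166  132  132   79 8229] ((0.6000579595565796, -0.23784059286117554), (0.16959886252880096, 0.27755793929100037), 2.6141231060028076) [[0.5090000033378601, -0.10300000011920929], [0.5220000147819519, -0.3799999952316284], [0.6909999847412109, -0.37299999594688416], [0.6779999732971191, -0.0949999988079071]]
scene blue [245 231  12   8  70] [250.4 234.5] med [ 0.396 -0.278  0.139] zmax 0.141 xr [0.388 0.408] yr [-0.287 -0.269]
scene blue [192 239  17  11 141] [199.7 244. ] med [ 0.298 -0.213  0.182] zmax 0.183 xr [0.288 0.312] yr [-0.225 -0.202]
scene red [261 168   5   6  25] [262.8 170.8] med [ 0.577 -0.271  0.182] zmax 0.183 xr [0.564 0.588] yr [-0.277 -0.266]
lid [ 190  168  121   42 3375] ((0.596663773059845, -0.23727133870124817), (0.17543672025203705, 0.2723916471004486), 2.548149824142456) [[0.503000020980835, -0.10499999672174454], [0.5149999856948853, -0.37700000405311584], [0.6899999976158142, -0.36899998784065247], [0.6779999732971191, -0.09700000286102295]]
```

View pics/c2.png

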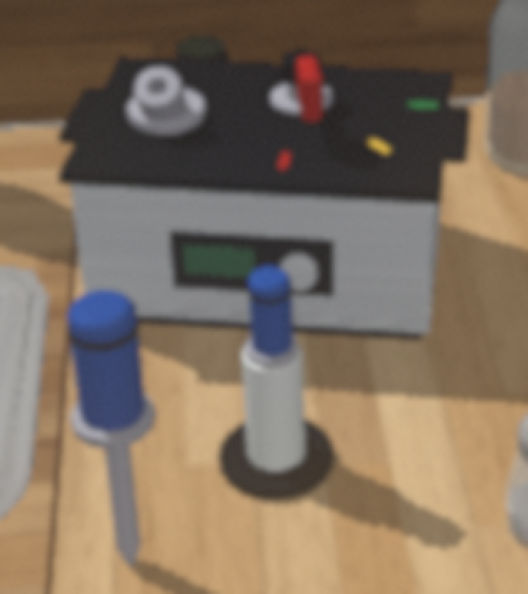

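The crop confirms the choice: the smaller probe is in the white tube and the larger look-alike stands free to the left (crop 107,370). The lever grip is at (308,85) and the port mouth at (157,85). Next I rise, align the jaws with bath y, and go above the lid for a closer look.

Request:
{"op": "send_rows", "data": {
  "commands": [
    [0, 0, -5, -10.7],
    [0, 0, -5, -10.7],
    [0, 0, -2, 0],
    [-1.7, -4.9, 0, 0],
    [-1.7, -4.9, 0, 0],
    [-1.7, -4.9, 0, 0],
    [-1.7, -4.9, 0, 0],
    [-1.7, -4.9, 0, 0],
    [-1.7, -4.9, 0, 0],
    [-1.7, -4.9, 0, 0]
  ]
}}

```text
t: 1.4
ee_pos: [0.3374, 0.2509, 0.3427]
eef_rot: [-0.02, 1.0, 0.0, 0.0]
contact_force: [0.0, 0.1, -0.4]
finger_gap: 1.005
```

Request:
{"op": "send_rows", "data": {
  "commands": [
    [-1.7, -4.9, 0, 0],
    [-1.7, -4.9, 0, 0],
    [-1.7, -4.9, 0, 0],
    [-1.7, -4.9, 0, 0],
    [-1.7, -4.9, 0, 0],
    [-1.7, -4.9, 0, 0],
    [-1.7, -4.9, 0, 0],
    [-1.7, -4.9, 0, 0],
    [0, 0, 0, 0],
    [0, 0, 0, 0]
  ]
}}

```text
t: 2.65
ee_pos: [0.4882, -0.1335, 0.3422]
eef_rot: [-0.02, 1.0, 0.0, -0.001]
contact_force: [-1.0, 0.3, -0.1]
finger_gap: 0.996
```

```bash
python3 - <<'E'
from h import *
s=robot.get_state();print(s["t"],s["ee_pos"].round(4) if hasattr(s["ee_pos"],'round') else s["ee_pos"],R.from_quat(s["eef_rot"]).as_matrix().round(3).tolist())
c=cam("wrist");cv2.imwrite("pics/w1.png",c["frame"]);np.savez("w1.npz",**c);print(c["position"],rot(c).round(3).tolist())
E
```

```text
2.65 [ 0.4882 -0.1335  0.3422] [[-0.999, -0.039, -0.001], [-0.039, 0.999, 0.001], [0.001, 0.001, -1.0]]
[ 0.40637308 -0.13681497  0.50463248] [[-0.039, 0.954, 0.296], [0.999, 0.037, 0.012], [0.001, 0.296, -0.955]]
```

View pics/w1.png

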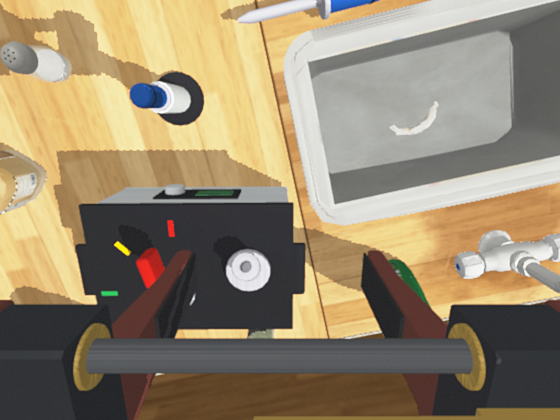

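The picture shows the port mouth at about (246,267), the lever grip at (148,267), the stand probe at (150,95) and the marks at (171,229), (122,248) and (109,293). Next I measure them closely.

```bash
cat > meas.py <<'E'
from h import *
def comp(m,minA=12):
    k,l,st,ce=cv2.connectedComponentsWithStats(m.astype(np.uint8)); return [(l==i,st[i],ce[i]) for i in range(1,k) if st[i,4]>=minA]
def colors(c):
    H,S,V=cv2.split(cv2.cvtColor(c["frame"],cv2.COLOR_BGR2HSV))
    return dict(red=((H<6)|(H>174))&(S>170)&(V>90),yel=(H>22)&(H<33)&(S>200)&(V>150),grn=(H>50)&(H<80)&(S>150)&(V>60),blue=(H>105)&(H<130)&(S>140)&(V>50)),V
E
python3 - <<'E'
from meas import *
c=dict(np.load("w1.npz"));P=pts(c);C,V=colors(c);ok=c["depth"]>0
for n,m in C.items():
    for mm,st,ce in comp(m):
        q=P[mm&ok]; print(n,st,ce.round(1),np.median(q,0).round(4),"on.128",plane(c,*ce,.128).round(4), "zmax",np.percentile(q[:,2],97).round(3))
        if n=="red" and q[:,2].max()>.175 or n=="blue" and ce[1]>60:
            t=q[q[:,2]>np.percentile(q[:,2],97)-.003][:,:2].astype(np.float32); print("  top rect",cv2.minAreaRect(t),cv2.minEnclosingCircle(t))
# lid outline
m=(abs(P[...,2]-.128)<.006)&(V<70)&ok; mm=max(comp(m),key=lambda a:a[1][4])
w=np.array([plane(c,u,v,.128)[:2] for u,v in max(cv2.findContours(mm[0].astype(np.uint8),0,2)[0],key=len)[:,0]],np.float32)
print("lid",mm[1],cv2.minAreaRect(w))
# port
sub=P[240:300,215:280].reshape(-1,3); s=sub[(sub[:,2]>.148)&(sub[:,2]<.18)]; print("port pts",len(s),s.mean(0).round(4),s.min(0).round(4),s.max(0).round(4))
for zz in (-8,-4,0,4,8):
    a=s[abs(s[:,2]-.163-zz/1000)<.0015]; print(zz,len(a),np.percentile(a,[2,50,98],axis=0).round(4).tolist() if len(a) else 0)
cv2.imwrite("pics/w1c.png",cv2.resize(c["frame"][215:305,75:300],None,fx=3.5,fy=3.5,interpolation=cv2.INTER_CUBIC))
E
```

```text
red [167 220   8  17 100] [170.6 228. ] [ 0.5459 -0.2591  0.1298] on.128 [ 0.5467 -0.2597  0.128 ] zmax 0.131
red [136 248  29  41 726] [149.9 266.3] [ 0.5736 -0.269   0.1784] on.128 [ 0.5978 -0.288   0.128 ] zmax 0.185
  top rect ((0.5301157832145691, -0.23863252997398376), (0.025812940672039986, 0.14473402500152588), 54.73206329345703) ((0.5363020896911621, -0.22988475859165192), 0.07249817997217178)
yel [114 242  16  13  86] [121.9 248. ] [ 0.5738 -0.3189  0.1299] on.128 [ 0.5747 -0.32    0.128 ] zmax 0.131
grn [396 261  31  42 244] [410.4 279.6] [0.6351 0.0645 0.0652] on.128 [0.6034 0.0354 0.128 ] zmax 0.1
grn [101 291  17   5  84] [109.1 293. ] [ 0.6362 -0.3413  0.1296] on.128 [ 0.637  -0.3421  0.128 ] zmax 0.131
blue [331   0  42  12 294] [346.2   3.7] [ 0.2789 -0.0605  0.0307] on.128 [ 0.3054 -0.0744  0.128 ] zmax 0.037
blue [130  84  37  24 668] [147.3  95.6] [ 0.3988 -0.2723  0.14  ] on.128 [ 0.3987 -0.276   0.128 ] zmax 0.143
  top rect ((0.3987565338611603, -0.27835002541542053), (0.021165087819099426, 0.019956443458795547), 2.147427797317505) ((0.39872002601623535, -0.2774815559387207), 0.011353429406881332)
lid [   76   203   229   127 19685] ((0.6005983948707581, -0.2365236133337021), (0.17126980423927307, 0.276525616645813), 2.2455623149871826)
port pts 568 [ 0.5768 -0.1679  0.1624] [ 0.563  -0.1839  0.1485] [ 0.602  -0.1525  0.1709]
-8 42 [[0.563, -0.1767, 0.1536], [0.5652, -0.1686, 0.1557], [0.5938, -0.1526, 0.1564]]
-4 117 [[0.5657, -0.1818, 0.1576], [0.5691, -0.1694, 0.159], [0.58, -0.1548, 0.1604]]
0 101 [[0.5714, -0.1834, 0.1616], [0.576, -0.1721, 0.1629], [0.5889, -0.1533, 0.1644]]
4 118 [[0.5794, -0.1804, 0.1655], [0.5829, -0.1689, 0.1671], [0.5875, -0.1555, 0.1684]]
8 23 [[0.5845, -0.1737, 0.1697], [0.5878, -0.1659, 0.1698], [0.5894, -0.1587, 0.1708]]
```

View pics/w1c.png

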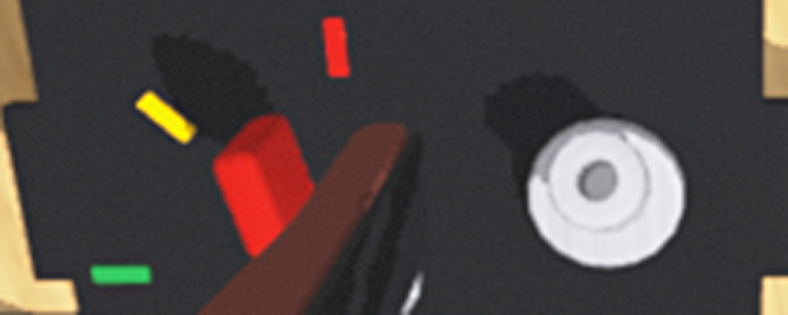

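```bash
python3 - <<'E'
from meas import *
c=cam("top");cv2.imwrite("pics/top2.png",c["frame"]);np.savez("top2.npz",**c)
E
```

```text
(no output)
```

View pics/top2.png

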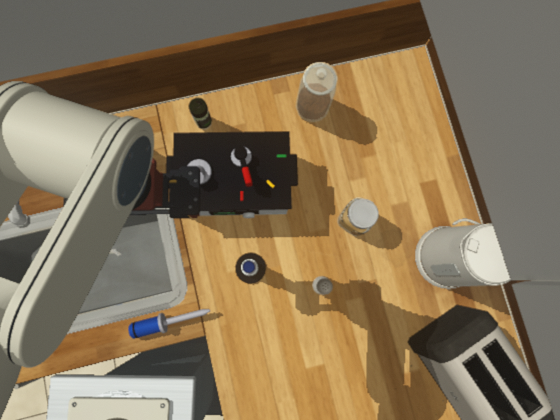

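The look-alike, which had been balancing on its tip, toppled by itself and now lies at top px (165,322), clear of my work; the stand probe is at (250,267). Lever first: turn the jaws onto the lever and move above its grip.

Request:
{"op": "send_rows", "data": {
  "commands": [
    [0, 0, 0, -7.4],
    [0, 0, 0, -7.4],
    [-1.13, -3.97, 1.8, 0],
    [-1.13, -3.97, 1.8, 0],
    [-1.13, -3.97, 1.8, 0],
    [-1.13, -3.97, 1.8, 0],
    [0, 0, 2, 0],
    [0, 0, 0, 0],
    [0, 0, 0, 0]
  ],
  "grip": 0.55
}}

```text
t: 3.88
ee_pos: [0.5788, -0.2714, 0.2517]
eef_rot: [-0.149, 0.989, -0.0, 0.0]
contact_force: [-0.1, 0.8, -0.3]
finger_gap: 0.552
```

```bash
python3 - <<'E'
from meas import *
c=dict(np.load("w1.npz"));print("mouth ray",plane(c,246.1,266.5,.163).round(4))
s=robot.get_state();M=R.from_quat(s["eef_rot"]).as_matrix();p=np.array(s["ee_pos"]);print(p.round(4),np.degrees(np.arctan2(M[1,0],M[0,0])))
for n in("top","top2"):
    t=dict(np.load(n+("0" if n=="top" else "")+".npz")); P=pts(t);C,_=colors(t)
    for m,st,ce in comp(C["red"]):
        q=P[m]
        if np.median(q[:,2])>.175 and st[4]<400: q=q[abs(q[:,2]-.183)<.004]; a=cv2.minAreaRect(q[:,:2].astype(np.float32)); g=q[:,:2].mean(0);print(n,a,g,plane(t,*ce,.183).round(4))
g=np.array([.578,-.272,.147]);print("delta tool",(M.T@(g-p)*100).round(2))
E
```

```text
mouth ray [ 0.576  -0.1666  0.163 ]
[ 0.5788 -0.2714  0.2517] -162.8493392631137
top ((0.5789393186569214, -0.2712556719779968), (0.033910103142261505, 0.01310667023062706), 15.6023530960083) [ 0.57854409 -0.27156031] [ 0.5772 -0.2719  0.183 ]
top2 ((0.5791648626327515, -0.27169397473335266), (0.03443223237991333, 0.013116900809109211), 15.797017097473145) [ 0.57858437 -0.27148865] [ 0.5764 -0.2722  0.183 ]
delta tool [ 0.11 -0.03 10.47]
```

Request:
{"op": "send_rows", "data": {
  "commands": [
    [0, 0, 3, 0],
    [0, 0, 3, 0],
    [0, 0, 2.4, 0],
    [0, 0, 2, 0],
    [0, 0, 0, 0]
  ]
}}

```text
t: 4.5
ee_pos: [0.578, -0.2717, 0.146]
eef_rot: [-0.149, 0.989, 0.0, -0.001]
contact_force: [-0.8, 0.2, -0.2]
finger_gap: 0.552
```

Request:
{"op": "send_rows", "data": {
  "commands": [
    [0, 0, 0, 0],
    [0, 0, 0, 0],
    [0, 0, 0, 0],
    [0, 0, 0, 0]
  ],
  "grip": 0,
  "squeeze": 15
}}

```text
t: 5.0
ee_pos: [0.5787, -0.2723, 0.1471]
eef_rot: [-0.148, 0.989, -0.0, 0.0]
contact_force: [0.1, 1.4, 4.2]
finger_gap: 0.156
```

Request:
{"op": "send_rows", "data": {
  "commands": [
    [-0.02, -0.49, 0, -5.1],
    [-0.02, -0.49, 0, -5.1],
    [-0.02, -0.49, 0, -5.1],
    [-0.02, -0.49, 0, -5.1],
    [-0.02, -0.49, 0, -5.1],
    [-0.02, -0.49, 0, -5.1],
    [0, 0, 0, 0],
    [0, 0, 0, 0]
  ]
}}

```text
t: 6.0
ee_pos: [0.6, -0.2568, 0.1429]
eef_rot: [-0.35, 0.934, -0.055, -0.051]
contact_force: [-47.2, -60.6, 31.0]
finger_gap: 0.338
```

```bash
cat > lev.py <<'E'
from meas import *
t=cam("top");P=pts(t);C,_=colors(t);cv2.imwrite("pics/toplev.png",t["frame"])
for m,st,ce in comp(C["red"]):
    q=P[m];q=q[abs(q[:,2]-.183)<.004]
    if len(q)>10 and st[4]<400: a=cv2.minAreaRect(q[:,:2].astype(np.float32));d=q[:,:2].mean(0)-[.6315,-.2556]; print(st,a,q.mean(0).round(4),"ang by pos (bath)",np.degrees(np.arctan2(-d[1],-d[0]))-2.4,np.linalg.norm(d))
s=robot.get_state();M=R.from_quat(s["eef_rot"]).as_matrix();p=np.array(s["ee_pos"]);d=p[:2]-[.6315,-.2556];print("tcp",p.round(4),"toolx ang",np.degrees(np.arctan2(M[1,0],M[0,0])),"tcp ang bath",np.degrees(np.arctan2(-d[1],-d[0]))-2.4)
E
python3 lev.py
```

```text
[238 168   5  17  83] ((0.5758816003799438, -0.2593685984611511), (0.032900139689445496, 0.008168739266693592), 2.232755661010742) [ 0.576  -0.2594  0.1825] ang by pos (bath) 1.5519189942184362 0.05567756739869902
tcp [ 0.6    -0.2568  0.1429] toolx ang -139.1649651659772 tcp ang bath -0.1927764336379072
```

```bash
python3 - <<'E'
from meas import *
s=robot.get_state();print({k:np.round(v,3).tolist() for k,v in s.items()})
a=cv2.imread("pics/toplev.png")[90:270,130:330];b=cam("wrist")["frame"]
s=cam("scene")["frame"][120:260,150:360]
cv2.imwrite("pics/m7.png",np.hstack([cv2.resize(a,(400,360)),cv2.resize(b,(400,360))]))
E
```

```text
{'t': 6.05, 'q': [-0.352, 0.561, 1.617, -0.181, 0.978, -2.537], 'dq': [-0.0, -0.0, -0.001, 0.004, -0.002, 0.002], 'tau': [49.935, -42.481, -28.502, 16.32, -8.975, -1.856], 'ee_pos': [0.6, -0.257, 0.143], 'eef_rot': [-0.35, 0.934, -0.055, -0.051], 'contact_force': [-48.277, -59.164, 30.812], 'wrist_torque': [-10.642, 7.542, -2.381], 'finger_gap': 0.335}
```

View pics/m7.png

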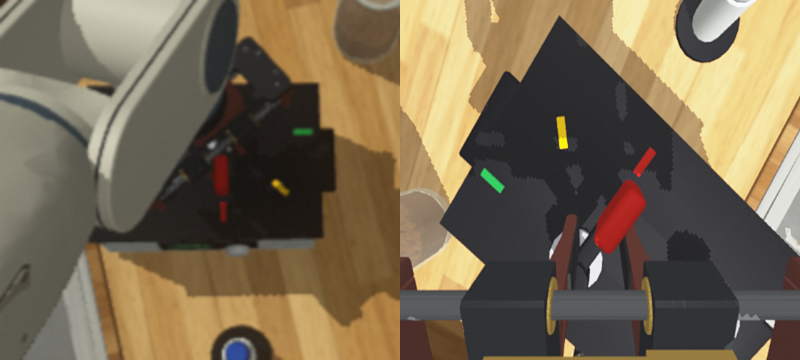

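Joint 6 hit its range (-2.54), so the turn was not followed and the lever went to closed (top crop 222,180). I'll open, untwist, lift, and redo it with the tool flipped half a turn.

Request:
{"op": "send_rows", "data": {
  "commands": [
    [0, 0, 0, 0],
    [0, 0, 0, 0]
  ],
  "grip": 0.7
}}

```text
t: 6.4
ee_pos: [0.5968, -0.2533, 0.1421]
eef_rot: [-0.349, 0.934, -0.051, -0.053]
contact_force: [-57.1, -42.8, 38.4]
finger_gap: 0.523
```

```bash
python3 lev.py; python3 -c "
from h import *
s=robot.get_state();print({k:np.round(s[k],3).tolist() for k in('q','eef_rot','contact_force','finger_gap')})"
```

```text
[239 167   8  18  98] ((0.5771815776824951, -0.26363834738731384), (0.034810762852430344, 0.011629207991063595), 10.425019264221191) [ 0.5776 -0.2637  0.1821] ang by pos (bath) 6.183561450808353 0.05455217255085183
tcp [ 0.5969 -0.2531  0.1419] toolx ang -139.19811315943352 tcp ang bath -6.533112144631527
{'q': [-0.35, 0.56, 1.621, -0.176, 0.983, -2.537], 'eef_rot': [-0.349, 0.934, -0.051, -0.053], 'contact_force': [-54.268, -43.969, 34.896], 'finger_gap': 0.571}
```

Request:
{"op": "send_rows", "data": {
  "commands": [
    [0.5, 0, -1, 0],
    [0.3, 0, -1, 0]
  ]
}}

```text
t: 6.7
ee_pos: [0.5946, -0.2485, 0.1546]
eef_rot: [-0.348, 0.935, -0.049, -0.051]
contact_force: [-19.5, -29.4, -18.1]
finger_gap: 0.699
```

Request:
{"op": "send_rows", "data": {
  "commands": [
    [0, 0, -1, 0],
    [0, 0, -2, 0],
    [0, 0, -2, 0],
    [0, 0, -2, 0],
    [0, 0, -2, 0]
  ]
}}

```text
t: 7.32
ee_pos: [0.6105, -0.2286, 0.2503]
eef_rot: [-0.349, 0.935, -0.053, -0.04]
contact_force: [0.7, -0.3, -0.5]
finger_gap: 0.705
```

Request:
{"op": "send_rows", "data": {
  "commands": [
    [0, 0, 0, 10.7],
    [0, 0, 0, 10.7],
    [0, 0, 0, 10.7],
    [0, 0, 0, 10.7],
    [0, 0, 0, 10.7],
    [0, 0, 0, 10.7],
    [0, 0, 0, 10.7],
    [0, 0, 0, 10.7],
    [0, 0, 0, 10.7]
  ]
}}

```text
t: 8.45
ee_pos: [0.6103, -0.2289, 0.2493]
eef_rot: [0.466, 0.882, -0.065, 0.013]
contact_force: [0.3, 0.4, -0.2]
finger_gap: 0.696
```

```bash
python3 -c "
from h import *
s=robot.get_state();print({k:np.round(s[k],3).tolist() for k in('q','eef_rot','ee_pos','contact_force','finger_gap')});print(R.from_quat(s['eef_rot']).as_matrix().round(3))"
```

```text
{'q': [-0.314, 0.436, 1.55, -0.146, 1.157, -0.854], 'eef_rot': [0.466, 0.882, -0.065, 0.013], 'ee_pos': [0.61, -0.229, 0.249], 'contact_force': [0.286, 0.438, -0.2], 'finger_gap': 0.696}
[[-0.565  0.824 -0.039]
 [ 0.821  0.557 -0.127]
 [-0.083 -0.104 -0.991]]
```

The clamped pose left the tool tilted 7.6° (q4 = -0.15). I can undo it in free air by overdriving joint 6 gently at its other limit.

Request:
{"op": "send_rows", "data": {
  "commands": [
    [0, 0, -0.5, 10.7],
    [0, 0, 0, 10.7],
    [0, 0, 0, 10.7],
    [0, 0, 0, 10.7],
    [0, 0, 0, 10.7],
    [0, 0, 0, 10.7],
    [0, 0, 0, 10.7],
    [0, 0, 0, 10.7],
    [0, 0, 0, 10.7],
    [0, 0, 0, 10.7]
  ]
}}

```text
t: 9.7
ee_pos: [0.6104, -0.2283, 0.2543]
eef_rot: [0.986, 0.15, -0.029, 0.06]
contact_force: [-0.0, 0.2, -0.3]
finger_gap: 0.701
```

Request:
{"op": "send_rows", "data": {
  "commands": [
    [0, 0, 0, 10.7],
    [0, 0, 0, 10.7],
    [0, 0, 0, 10.7],
    [0, 0, 0, 10.7],
    [0, 0, 0, 10.7],
    [0, 0, 0, 10.7],
    [0, 0, 0, 10.7],
    [0, 0, 0, 10.7],
    [0, 0, 0, 5]
  ]
}}

```text
t: 10.82
ee_pos: [0.6081, -0.2371, 0.2557]
eef_rot: [0.808, -0.586, 0.019, 0.055]
contact_force: [0.3, -0.1, -0.3]
finger_gap: 0.7
```

```bash
cat > st.py <<'E'
from h import *
s=robot.get_state();M=R.from_quat(s['eef_rot']).as_matrix();print(round(float(s['t']),2),{k:np.round(s[k],3).tolist() for k in('q','ee_pos','contact_force','finger_gap')});print("toolx",np.degrees(np.arctan2(M[1,0],M[0,0])).round(1),"z",M[:,2].round(3))
E
python3 st.py
```

```text
10.82 {'q': [-0.335, 0.43, 1.542, -0.127, 1.168, 2.542], 'ee_pos': [0.608, -0.237, 0.256], 'contact_force': [0.31, -0.058, -0.307], 'finger_gap': 0.7}
toolx -71.8 z [-0.034 -0.112 -0.993]
```

Request:
{"op": "send_rows", "data": {
  "commands": [
    [0, 0, 0, 8],
    [0, 0, 0, 8],
    [0, 0, 0, 0]
  ]
}}

```text
t: 11.2
ee_pos: [0.5846, -0.2923, 0.2598]
eef_rot: [0.755, -0.656, 0.011, 0.009]
contact_force: [0.1, 0.6, 1.0]
finger_gap: 0.699
```

```bash
python3 st.py
```

```text
11.2 {'q': [-0.471, 0.42, 1.543, -0.025, 1.161, 2.541], 'ee_pos': [0.585, -0.292, 0.26], 'contact_force': [0.128, 0.558, 1.046], 'finger_gap': 0.699}
toolx -82.0 z [ 0.005 -0.028 -1.   ]
```

Request:
{"op": "send_rows", "data": {
  "commands": [
    [0, 0, 0, 4.5],
    [0, 0, 0, 0]
  ]
}}

```text
t: 11.45
ee_pos: [0.577, -0.3051, 0.2587]
eef_rot: [0.739, -0.674, 0.008, -0.004]
contact_force: [-0.3, 0.3, -0.7]
finger_gap: 0.703
```

```bash
python3 st.py; python3 lev.py
```

```text
11.45 {'q': [-0.507, 0.42, 1.546, 0.005, 1.158, 2.54], 'ee_pos': [0.577, -0.305, 0.259], 'contact_force': [-0.253, 0.313, -0.662], 'finger_gap': 0.703}
toolx -84.7 z [ 0.018 -0.005 -1.   ]
[242 167   5   7  24] ((0.5891184210777283, -0.2658582031726837), (0.010995286516845226, 0.006235452368855476), 1.7469632625579834) [ 0.5894 -0.2665  0.1824] ang by pos (bath) 12.075864708309568 0.043514540104290594
tcp [ 0.5773 -0.3047  0.2586] toolx ang -84.65466917739795 tcp ang bath 39.74851655703356
```

Request:
{"op": "send_rows", "data": {
  "commands": [
    [0, 0, 0, -10.5],
    [0, 0, 0, -10.5],
    [0, 0, 0, -10.5],
    [0, 0, 0, -10.5],
    [0, 0, 0, -10.5],
    [0, 0, 0, -10.5],
    [0, 0, 0, -10.5],
    [0, 0, 0, -10.5],
    [0, 0, 0, -10.5],
    [0, 0, 0, 0]
  ]
}}

```text
t: 12.75
ee_pos: [0.5777, -0.3039, 0.2584]
eef_rot: [0.996, 0.086, 0.008, 0.003]
contact_force: [-0.1, -0.2, -0.1]
finger_gap: 0.698
```

```bash
cat > wl.py <<'E'
from meas import *
def lever(n):
    c=cam(n);P=pts(c);C,_=colors(c)
    m=C["red"]&(abs(P[...,2]-.183)<.004)&(c["depth"]>0)
    for mm,st,ce in comp(m,20):
        q=P[mm][:,:2].astype(np.float32);a=cv2.minAreaRect(q);d=np.array(a[0])-[.6315,-.2556]
        print(n,st,a,"mean",q.mean(0),"ang by pos (bath)",np.degrees(np.arctan2(-d[1],-d[0]))-2.4,np.linalg.norm(d))
    return c
E
python3 st.py; python3 - <<'E'
from wl import *
c=lever("wrist");cv2.imwrite("pics/w2.png",c["frame"]);lever("top")
E
```

```text
12.75 {'q': [-0.505, 0.42, 1.546, 0.005, 1.158, 0.893], 'ee_pos': [0.578, -0.304, 0.258], 'contact_force': [-0.104, -0.209, -0.131], 'finger_gap': 0.698}
toolx 9.8 z [ 0.017 -0.005 -1.   ]
wrist [226 191  24  46 797] ((0.5804192423820496, -0.2727566957473755), (0.03464185446500778, 0.013519695028662682), 19.130611419677734) mean [ 0.58113587 -0.27283165] ang by pos (bath) 16.16585868505987 0.05388502582157505
```

Request:
{"op": "send_rows", "data": {
  "commands": [
    [0, 0, 0, -9],
    [0.54, -1.44, 0, 0],
    [0.54, -1.44, 0, 0],
    [0, 0, 3, 0],
    [0, 0, 3, 0],
    [0, 0, 3, 0],
    [0, 0, 2.1, 0],
    [0, 0, 0, 0],
    [0, 0, 0, 0]
  ],
  "grip": 0.55
}}

```text
t: 13.98
ee_pos: [0.5809, -0.274, 0.1484]
eef_rot: [0.986, 0.164, 0.009, 0.004]
contact_force: [-0.6, -0.4, 0.2]
finger_gap: 0.551
```

```bash
python3 st.py
```

```text
13.97 {'q': [-0.461, 0.527, 1.654, 0.004, 0.942, 0.779], 'ee_pos': [0.581, -0.274, 0.148], 'contact_force': [-0.55, -0.435, 0.181], 'finger_gap': 0.551}
toolx 18.8 z [ 0.019 -0.005 -1.   ]
```

Request:
{"op": "send_rows", "data": {
  "commands": [
    [0, 0, 0, 0],
    [0, 0, 0, 0],
    [0, 0, 0, 0],
    [0.02, 0.46, 0, -4.8],
    [0.02, 0.46, 0, -4.8],
    [0.02, 0.46, 0, -4.8]
  ],
  "grip": 0,
  "squeeze": 12
}}

```text
t: 14.72
ee_pos: [0.5861, -0.2864, 0.1477]
eef_rot: [0.958, 0.287, 0.008, 0.004]
contact_force: [-0.1, 1.6, 0.2]
finger_gap: 0.159
```

Request:
{"op": "send_rows", "data": {
  "commands": [
    [0.02, 0.46, 0, -4.8],
    [0.02, 0.46, 0, -4.8],
    [0.02, 0.46, 0, -4.8],
    [0, 0, 0, 0],
    [0, 0, 0, 0]
  ]
}}

```text
t: 15.35
ee_pos: [0.5952, -0.297, 0.1477]
eef_rot: [0.915, 0.403, 0.007, 0.006]
contact_force: [2.0, 1.0, -0.3]
finger_gap: 0.164
```

```bash
python3 st.py; python3 -c "
from wl import *
lever('wrist')"
```

```text
15.35 {'q': [-0.483, 0.559, 1.598, 0.005, 0.968, 0.255], 'ee_pos': [0.595, -0.297, 0.148], 'contact_force': [2.023, 0.968, -0.317], 'finger_gap': 0.164}
toolx 47.6 z [ 0.017 -0.004 -1.   ]
wrist [ 263  263   33   74 2197] ((0.5955597758293152, -0.29568156599998474), (0.03471412509679794, 0.013902641832828522), 47.154014587402344) mean [ 0.5966769  -0.29468548] ang by pos (bath) 45.71814685968951 0.053835226817114896
```

The lever reads 47.2° in the world, so 45° in the bath frame. Release, lift, align the jaws to bath y and go above the stand.

Request:
{"op": "send_rows", "data": {
  "commands": [
    [0, 0, 0, 0],
    [0, 0, 0, 0],
    [0, 0, -3.7, 0],
    [0, 0, -3.7, 0],
    [0, 0, -3.7, 0]
  ],
  "grip": 0.5
}}

```text
t: 16.02
ee_pos: [0.5931, -0.2968, 0.2599]
eef_rot: [0.915, 0.404, 0.007, 0.006]
contact_force: [0.4, 0.7, 0.1]
finger_gap: 0.5
```

Request:
{"op": "send_rows", "data": {
  "commands": [
    [0, 0, 0, 9.04],
    [0, 0, 0, 9.04],
    [0, 0, 0, 9.04],
    [0, 0, 0, 9.04],
    [0, 0, 0, 9.04],
    [-4.85, -0.65, 0, 0],
    [-4.85, -0.65, 0, 0],
    [-4.85, -0.65, 0, 0],
    [-4.85, -0.65, 0, 0],
    [0, 0, 0, 0]
  ],
  "grip": 0.7
}}

```text
t: 17.27
ee_pos: [0.3956, -0.2784, 0.2553]
eef_rot: [1.0, 0.02, 0.008, 0.002]
contact_force: [0.3, 0.1, -0.5]
finger_gap: 0.698
```

```bash
python3 st.py; python3 - <<'E'
from wl import *
c=lever("wrist");P=pts(c);C,V=colors(c);cv2.imwrite("pics/w3.png",c["frame"]);np.savez("w3.npz",**c)
for mm,st,ce in comp(C["blue"],60):
    q=P[mm&(c["depth"]>0)];print(st,ce,np.median(q,0).round(4));t=q[abs(q[:,2]-.141)<.004][:,:2].astype(np.float32)
    if len(t)>5:print(" top",cv2.minEnclosingCircle(t),t.mean(0),len(t))
lever("top")
E
```

```text
17.27 {'q': [-0.642, 0.165, 1.913, 0.007, 1.049, 0.884], 'ee_pos': [0.396, -0.278, 0.255], 'contact_force': [0.315, 0.092, -0.532], 'finger_gap': 0.698}
toolx 2.3 z [ 0.016 -0.004 -1.   ]
[266 183  27  36 747] [278.73493976 201.14056225] [ 0.4032 -0.2785  0.1407]
 top ((0.3998134732246399, -0.2786998450756073), 0.011742977425456047) [ 0.4001572  -0.27867618] 554
[ 75 262  42  31 940] [ 94.7893617 277.5106383] [ 0.2689 -0.0526  0.0351]
[ 68 270  11  24 107] [ 71.65420561 282.10280374] [ 0.2603 -0.0217  0.0333]
top [252 161  15  14 106] ((0.5951300263404846, -0.2962663471698761), (0.034437842667102814, 0.013113722205162048), 46.029808044433594) mean [ 0.5944602  -0.29643783] ang by pos (bath) 45.79212185829614 0.05455755471183371
```

View pics/w3.png

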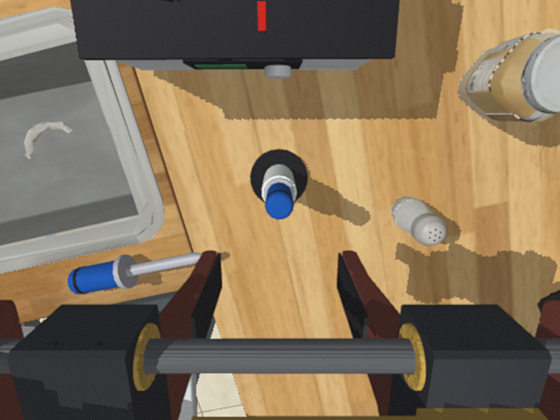

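Probe at (279,200) sits between the fingers, and the lever is confirmed near 45° by both cameras. Descend, grip lightly, lift most of the way out.

Request:
{"op": "send_rows", "data": {
  "commands": [
    [0.14, 0, 4, 0],
    [0, 0, 4, 0],
    [0, 0, 4, 0],
    [0, 0, 3.3, 0],
    [0, 0, 0, 0]
  ]
}}

```text
t: 18.0
ee_pos: [0.4024, -0.279, 0.1002]
eef_rot: [1.0, 0.022, 0.007, 0.001]
contact_force: [0.0, 0.6, 0.1]
finger_gap: 0.696
```

Request:
{"op": "send_rows", "data": {
  "commands": [
    [0, 0, 0, 0],
    [0, 0, 0, 0],
    [0, 0, 0, 0],
    [0, 0, 0, 0]
  ],
  "grip": 0,
  "squeeze": 12
}}

```text
t: 18.5
ee_pos: [0.4027, -0.2799, 0.103]
eef_rot: [1.0, 0.021, 0.009, 0.003]
contact_force: [0.3, 2.4, 2.4]
finger_gap: 0.284
```

Request:
{"op": "send_rows", "data": {
  "commands": [
    [0, 0, -1, 0],
    [0, 0, -1.6, 0],
    [0, 0, -1.6, 0],
    [0, 0, -1.6, 0],
    [0, 0, 0, 0],
    [0, 0, 0, 0]
  ]
}}

```text
t: 19.25
ee_pos: [0.4013, -0.2793, 0.1603]
eef_rot: [1.0, 0.021, 0.009, 0.003]
contact_force: [-0.5, -0.5, -2.3]
finger_gap: 0.28
```

```bash
python3 st.py; cat > pr.py <<'E'
from meas import *
def probe(n="scene",show=None):
    c=cam(n);P=pts(c);C,V=colors(c)
    q=P[C["blue"]&(c["depth"]>0)&(P[...,2]>.09)];
    print(n,len(q),"blue z",np.percentile(q[:,2],[3,50,97]).round(4),"mean",q.mean(0).round(4))
    if show: cv2.imwrite(show,c["frame"])
    return c,q
E
python3 -c "
from pr import *
probe('wrist','pics/w4.png');c,q=probe('scene','pics/s4.png')"
```

```text
19.25 {'q': [-0.637, 0.309, 1.985, 0.009, 0.831, 0.885], 'ee_pos': [0.401, -0.279, 0.16], 'contact_force': [-0.5, -0.502, -2.285], 'finger_gap': 0.28}
toolx 2.5 z [ 0.017 -0.005 -1.   ]
wrist 3702 blue z [0.1553 0.1965 0.1993] mean [ 0.403  -0.2792  0.1878]
scene 73 blue z [0.1745 0.196  0.198 ] mean [ 0.392  -0.2813  0.1932]
```

Request:
{"op": "send_rows", "data": {
  "commands": [
    [-0.32, 0, 0, 0],
    [-0.81, 0, 0.03, 0],
    [-0.8, 0, 0.1, 0],
    [-0.79, 0, 0.17, 0],
    [-0.77, 0, 0.24, 0],
    [-0.75, 0, 0.31, 0],
    [-0.72, 0, 0.37, 0],
    [0, 0, 0, 0]
  ]
}}

```text
t: 20.35
ee_pos: [0.3513, -0.2814, 0.1468]
eef_rot: [1.0, 0.021, 0.008, 0.002]
contact_force: [-0.0, 0.1, -1.5]
finger_gap: 0.282
```

```bash
python3 st.py; python3 -c "
from pr import *
c,_=probe('wrist');d,q=probe('scene')
np.savez('w5.npz',**c)
cv2.imwrite('pics/m5.png',np.hstack([cv2.resize(c['frame'],(400,300)),cv2.resize(d['frame'][160:310,150:350],(400,300))]))"
```

```text
20.35 {'q': [-0.707, 0.281, 2.073, 0.011, 0.773, 0.814], 'ee_pos': [0.351, -0.281, 0.147], 'contact_force': [-0.028, 0.137, -1.48], 'finger_gap': 0.282}
toolx 2.4 z [ 0.016 -0.004 -1.   ]
wrist 4790 blue z [0.147  0.1716 0.1863] mean [ 0.3575 -0.281   0.1702]
scene 15 blue z [0.1797 0.182  0.185 ] mean [ 0.3432 -0.2843  0.1821]
```

View pics/m5.png

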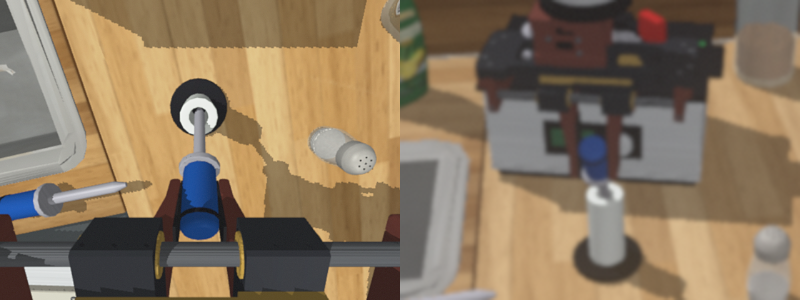

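The left half shows the probe tilted in the grip: handle at (202,195), rod running to the stand tube at (200,105). Next, its axis from depth.

```bash
cat > ax.py <<'E'
from meas import *
def axis(c,p):
    """handle cylinder axis by plane-line fits; p = grasp point"""
    P=pts(c);C,V=colors(c);ok=(c["depth"]>0)
    q=P[C["blue"]&ok&(np.linalg.norm(P-p,axis=-1)<.045)]
    n=np.median(q,0); 
    from scipy.optimize import least_squares
    # cylinder radius .0125 fit: point (x0,y0 at z=p.z) and slopes
    def f(v):
        d=np.array([v[2],v[3],1.]);d/=np.linalg.norm(d);w=q-np.array([v[0],v[1],p[2]]);return np.linalg.norm(np.cross(w,d),axis=1)-.0125
    r=least_squares(f,[p[0],p[1],-.5,0],loss="soft_l1",f_scale=.001)
    d=np.array([r.x[2],r.x[3],1]);d/=np.linalg.norm(d)
    a=np.array([r.x[0],r.x[1],p[2]]);s=(q-a)@d
    print("axis dir",d.round(3),"tilt",np.degrees(np.arccos(d[2])).round(1),"pt at grasp z",a.round(4),"rms",np.sqrt(np.mean(r.fun**2)).round(4),"s range",np.percentile(s,[1,99]).round(4))
    return a,d,s
E
python3 - <<'E'
from ax import *
c=dict(np.load("w5.npz"));s=robot.get_state();p=np.array(s["ee_pos"])+[-.0003,0,.019]
a,d,_=axis(c,p)
P=pts(c)
for v in range(150,224,8): print(v,P[v,276:286].mean(0).round(4) if 0 else P[v,280].round(4))
E
```

```text
axis dir [-0.518 -0.02   0.855] tilt 31.2 pt at grasp z [ 0.3492 -0.2812  0.166 ] rms 0.0024 s range [-0.0299  0.019 ]
150 [ 0.4077 -0.28    0.085 ]
158 [ 0.4024 -0.2802  0.0851]
166 [ 0.3983 -0.2803  0.0933]
174 [ 0.394  -0.2805  0.0986]
182 [ 0.39   -0.2806  0.1046]
190 [ 0.3864 -0.2807  0.1113]
198 [ 0.3832 -0.2808  0.1182]
206 [ 0.3798 -0.2809  0.1237]
214 [ 0.3807 -0.2807  0.1429]
222 [ 0.3773 -0.2808  0.1459]
```

Request:
{"op": "send_rows", "data": {
  "commands": [
    [0, 0, 0, 0],
    [0, 0, 0, 0],
    [-0.38, 0, -0.65, 0],
    [-0.38, 0, -0.65, 0],
    [-0.38, 0, -0.65, 0],
    [-0.38, 0, -0.65, 0],
    [0, 0, -2.5, 0],
    [0, 0, -2.5, 0],
    [0, 0, -2.5, 0],
    [0, 0, -1.7, 0]
  ],
  "squeeze": 30
}}

```text
t: 21.7
ee_pos: [0.3349, -0.2819, 0.2665]
eef_rot: [1.0, 0.021, 0.009, 0.003]
contact_force: [-0.6, -0.1, -1.9]
finger_gap: 0.278
```

Request:
{"op": "send_rows", "data": {
  "commands": [
    [3.11, -1.72, 0, 0],
    [3.11, -1.72, 0, 0],
    [3.11, -1.72, 0, 0],
    [3.11, -1.72, 0, 0],
    [3.11, -1.72, 0, 0],
    [3.11, -1.72, 0, 0],
    [0, 0, 0, 0],
    [0, 0, 0, 0]
  ]
}}

```text
t: 22.7
ee_pos: [0.5161, -0.1707, 0.2675]
eef_rot: [1.0, 0.022, 0.008, 0.003]
contact_force: [-0.2, 0.0, -1.5]
finger_gap: 0.274
```

```bash
python3 st.py; python3 - <<'E'
from ax import *
c=cam("wrist");np.savez("w6.npz",**c);s=robot.get_state();p=np.array(s["ee_pos"])+[-.0003,0,.019]
a,d,_=axis(c,p);P=pts(c)
O=a-.0355*d;T=O-.075*d;print("O",O.round(4),"tip",T.round(4),"tcp-O",(np.array(s["ee_pos"])-O).round(4),"tip px",np.round(proj(c,T)),"mouth px",np.round(proj(c,[.576,-.1675,.163])))
cv2.imwrite("pics/w6.png",cv2.resize(c["frame"][60:340,130:430],None,fx=2,fy=2))
E
```

```text
22.7 {'q': [-0.342, 0.244, 1.78, 0.001, 1.101, 1.185], 'ee_pos': [0.516, -0.171, 0.268], 'contact_force': [-0.166, 0.036, -1.46], 'finger_gap': 0.274}
toolx 2.5 z [ 0.017 -0.005 -1.   ]
axis dir [-0.517 -0.02   0.856] tilt 31.2 pt at grasp z [ 0.5141 -0.1704  0.2866] rms 0.0024 s range [-0.0296  0.0191]
O [ 0.5325 -0.1697  0.2562] tip [ 0.5712 -0.1682  0.192 ] tcp-O [-0.0166 -0.0012  0.0114] tip px [278. 150.] mouth px [278. 140.]
```

View pics/w6.png

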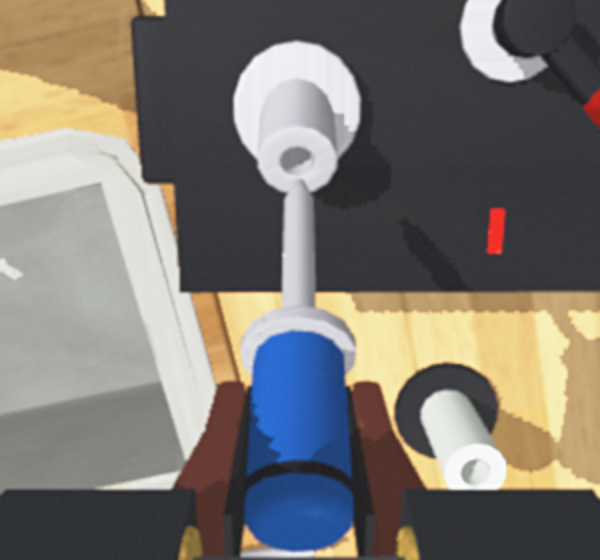

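The crop shows the tip at (300,183) nearly above the bore at (297,160), about 1 mm too far to -y. Move to just outside the mouth with that correction, then start the insertion along the bore.

Request:
{"op": "send_rows", "data": {
  "commands": [
    [0.06, -0.03, 0.7, 0],
    [0.06, -0.03, 0.7, 0],
    [0.06, -0.04, 0.74, 0],
    [0, 0, 0, 0],
    [0, 0, 0, 0]
  ]
}}

```text
t: 23.38
ee_pos: [0.5191, -0.1697, 0.2462]
eef_rot: [1.0, 0.021, 0.009, 0.003]
contact_force: [0.1, -0.0, -0.8]
finger_gap: 0.279
```

```bash
python3 st.py; python3 - <<'E'
from ax import *
c=cam("wrist");np.savez("w7.npz",**c)
cv2.imwrite("pics/w7.png",cv2.resize(c["frame"][110:240,200:360],None,fx=4,fy=4,interpolation=2))
E
```

```text
23.38 {'q': [-0.338, 0.271, 1.796, 0.002, 1.056, 1.189], 'ee_pos': [0.519, -0.17, 0.246], 'contact_force': [0.121, -0.03, -0.79], 'finger_gap': 0.279}
toolx 2.5 z [ 0.017 -0.005 -1.   ]
```

View pics/w7.png

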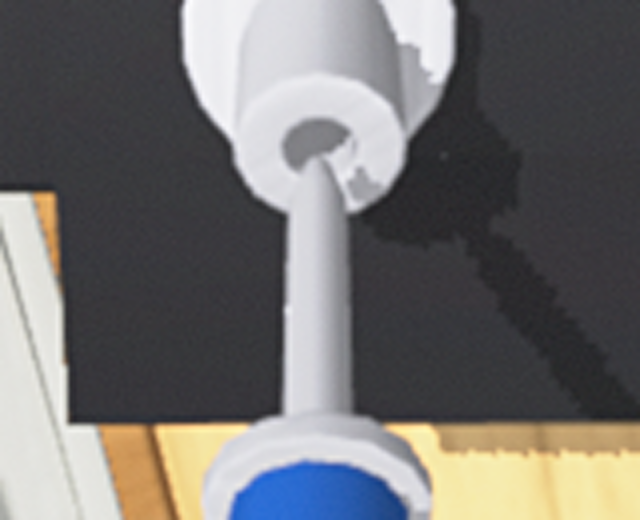

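Tip (320,158) is centred sideways on the bore (318,143), and the apparent distance fits 8 mm out. Insert.

Request:
{"op": "send_rows", "data": {
  "commands": [
    [0.24, 0, 0.43, 0],
    [0.24, 0, 0.43, 0],
    [0.24, 0, 0.43, 0],
    [0.24, 0, 0.43, 0],
    [0, 0, 0, 0]
  ],
  "squeeze": 20
}}

```text
t: 24.05
ee_pos: [0.5288, -0.1692, 0.2287]
eef_rot: [1.0, 0.022, 0.008, 0.002]
contact_force: [0.9, -0.4, -1.3]
finger_gap: 0.278
```

Request:
{"op": "send_rows", "data": {
  "commands": [
    [0.12, 0, 0.22, 0],
    [0.12, 0, 0.22, 0],
    [0.12, 0, 0.22, 0],
    [0, 0, 0, 0]
  ]
}}

```text
t: 24.55
ee_pos: [0.5326, -0.1692, 0.2225]
eef_rot: [1.0, 0.021, 0.009, 0.003]
contact_force: [-0.2, -0.5, -1.2]
finger_gap: 0.28
```

```bash
python3 st.py; python3 - <<'E'
from ax import *
c=cam("wrist");s=robot.get_state();p=np.array(s["ee_pos"])+[-.0003,0,.019];a,d,_=axis(c,p)
cv2.imwrite("pics/w8.png",cv2.resize(c["frame"][110:240,200:360],None,fx=4,fy=4,interpolation=2))
E
```

```text
24.55 {'q': [-0.329, 0.319, 1.79, 0.001, 1.015, 1.198], 'ee_pos': [0.533, -0.169, 0.223], 'contact_force': [-0.204, -0.46, -1.153], 'finger_gap': 0.28}
toolx 2.5 z [ 0.017 -0.005 -1.   ]
axis dir [-0.517 -0.019  0.856] tilt 31.2 pt at grasp z [ 0.5306 -0.1689  0.2416] rms 0.0024 s range [-0.0297  0.019 ]
```

Request:
{"op": "send_rows", "data": {
  "commands": [
    [0.24, 0, 0.43, 0],
    [0.24, 0, 0.43, 0],
    [0.24, 0, 0.43, 0],
    [0, 0, 0, 0]
  ]
}}

```text
t: 25.1
ee_pos: [0.5401, -0.1688, 0.2094]
eef_rot: [1.0, 0.022, 0.008, 0.002]
contact_force: [0.7, 0.1, -0.4]
finger_gap: 0.278
```

Request:
{"op": "send_rows", "data": {
  "commands": [
    [0.24, 0, 0.43, 0],
    [0.24, 0, 0.43, 0],
    [0.24, 0, 0.43, 0],
    [0, 0, 0, 0]
  ]
}}

```text
t: 25.6
ee_pos: [0.5475, -0.1686, 0.1967]
eef_rot: [1.0, 0.021, 0.008, 0.002]
contact_force: [-0.1, -0.2, -1.3]
finger_gap: 0.276
```

Request:
{"op": "send_rows", "data": {
  "commands": [
    [0.24, 0, 0.43, 0],
    [0.24, 0, 0.43, 0],
    [0.24, 0, 0.43, 0],
    [0.24, 0, 0.43, 0],
    [0, 0, 0, 0]
  ]
}}

```text
t: 26.22
ee_pos: [0.5575, -0.1683, 0.1797]
eef_rot: [1.0, 0.021, 0.009, 0.002]
contact_force: [-1.7, 0.1, -1.8]
finger_gap: 0.279
```

```bash
python3 st.py; python3 - <<'E'
from ax import *
c=cam("wrist");s=robot.get_state();p=np.array(s["ee_pos"])+[-.0003,0,.019];a,d,_=axis(c,p);O=a-.0355*d;print(O.round(4))
cv2.imwrite("pics/w9.png",cv2.resize(c["frame"][110:300,180:380],None,fx=3,fy=3,interpolation=2))
E
```

```text
26.23 {'q': [-0.314, 0.407, 1.771, 0.001, 0.946, 1.213], 'ee_pos': [0.557, -0.168, 0.18], 'contact_force': [-1.694, 0.135, -1.758], 'finger_gap': 0.279}
toolx 2.5 z [ 0.017 -0.005 -1.   ]
axis dir [-0.517 -0.019  0.856] tilt 31.1 pt at grasp z [ 0.5554 -0.168   0.1989] rms 0.0024 s range [-0.0298  0.0189]
[ 0.5738 -0.1674  0.1685]
```

View pics/w9.png

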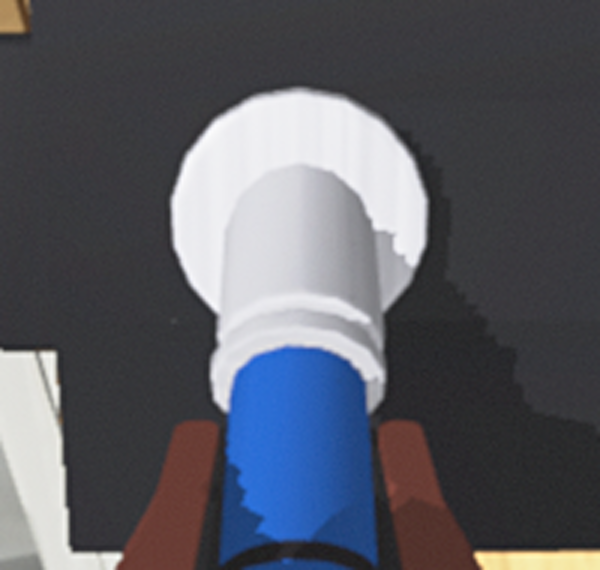

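The collar (300,370) is a few millimetres short of the mouth (300,310). Finish slowly until force shows seating.

Request:
{"op": "send_rows", "data": {
  "commands": [
    [0.1, 0, 0.17, 0],
    [0.1, 0, 0.17, 0],
    [0, 0, 0, 0]
  ],
  "squeeze": 15
}}

```text
t: 26.65
ee_pos: [0.5593, -0.1683, 0.1766]
eef_rot: [1.0, 0.021, 0.009, 0.003]
contact_force: [-0.8, -0.1, -2.7]
finger_gap: 0.278
```

Request:
{"op": "send_rows", "data": {
  "commands": [
    [0.05, 0, 0.09, 0],
    [0.05, 0, 0.09, 0],
    [0, 0, 0, 0]
  ]
}}

```text
t: 27.02
ee_pos: [0.5598, -0.1683, 0.1759]
eef_rot: [1.0, 0.022, 0.008, 0.003]
contact_force: [-6.3, 0.3, 8.6]
finger_gap: 0.273
```

```bash
python3 st.py; cat > o.py <<'E'
from ax import *
c=cam("wrist");s=robot.get_state();p=np.array(s["ee_pos"])+[-.0003,0,.019];a,d,_=axis(c,p);O=a-.0355*d;print("O",O.round(4));np.savez("w10.npz",**c)
E
python3 o.py
```

```text
27.02 {'q': [-0.313, 0.415, 1.769, 0.001, 0.941, 1.215], 'ee_pos': [0.56, -0.168, 0.176], 'contact_force': [-6.276, 0.265, 8.592], 'finger_gap': 0.273}
toolx 2.5 z [ 0.016 -0.005 -1.   ]
axis dir [-0.517 -0.02   0.856] tilt 31.2 pt at grasp z [ 0.5578 -0.1681  0.1949] rms 0.0024 s range [-0.0295  0.0192]
O [ 0.5761 -0.1674  0.1645]
```

Reaction is along the bore axis, so the collar is touching. One more light press with a soft grip to align it, then check.

Request:
{"op": "send_rows", "data": {
  "commands": [
    [0.05, 0, 0.09, 0],
    [0.05, 0, 0.09, 0],
    [0, 0, 0, 0],
    [0, 0, 0, 0]
  ],
  "squeeze": 10
}}

```text
t: 27.58
ee_pos: [0.5613, -0.1683, 0.1748]
eef_rot: [1.0, 0.022, 0.009, 0.003]
contact_force: [-7.4, 0.9, 12.7]
finger_gap: 0.281
```

```bash
python3 st.py; python3 o.py; python3 - <<'E'
from h import *
c=dict(np.load("w10.npz"));cv2.imwrite("pics/w10.png",cv2.resize(c["frame"][130:280,190:370],None,fx=3.5,fy=3.5,interpolation=2))
E
```

```text
27.57 {'q': [-0.312, 0.418, 1.767, 0.001, 0.939, 1.215], 'ee_pos': [0.561, -0.168, 0.175], 'contact_force': [-7.415, 0.881, 12.709], 'finger_gap': 0.281}
toolx 2.5 z [ 0.018 -0.005 -1.   ]
axis dir [-0.517 -0.022  0.856] tilt 31.2 pt at grasp z [ 0.5584 -0.1681  0.1938] rms 0.0023 s range [-0.0285  0.0203]
O [ 0.5767 -0.1673  0.1634]
```

Request:
{"op": "send_rows", "data": {
  "commands": [
    [0, 0, 0, 0],
    [0, 0, 0, 0],
    [0, 0, 0, 0],
    [0, 0, 0, 0]
  ],
  "grip": 0.5
}}

```text
t: 28.12
ee_pos: [0.5615, -0.1682, 0.173]
eef_rot: [1.0, 0.021, 0.009, 0.003]
contact_force: [-0.1, 0.7, 0.5]
finger_gap: 0.499
```

```bash
python3 st.py; python3 o.py
```

```text
28.12 {'q': [-0.312, 0.421, 1.767, 0.001, 0.936, 1.215], 'ee_pos': [0.562, -0.168, 0.173], 'contact_force': [-0.069, 0.68, 0.51], 'finger_gap': 0.499}
toolx 2.5 z [ 0.017 -0.005 -1.   ]
axis dir [-0.523 -0.026  0.852] tilt 31.6 pt at grasp z [ 0.5588 -0.1681  0.192 ] rms 0.002 s range [-0.0267  0.022 ]
O [ 0.5773 -0.1672  0.1618]
```

Request:
{"op": "send_rows", "data": {
  "commands": [
    [0, 0, -2, 0],
    [0, 0, -3, 0],
    [0, 0, -4, 0],
    [0, 0, -4, 0],
    [-3, 0, -2, 0],
    [-4, 0, 0, 0],
    [-4, 0, 0, 0],
    [0, 0, 0, 0]
  ]
}}

```text
t: 29.18
ee_pos: [0.4469, -0.1721, 0.3214]
eef_rot: [1.0, 0.021, 0.009, 0.003]
contact_force: [0.1, -0.6, 0.3]
finger_gap: 0.501
```

```bash
python3 st.py; python3 - <<'E'
from ax import *
from wl import lever
c=lever("wrist");a,d,s=axis(c,np.array([.558,-.168,.193]));np.savez("w11.npz",**c)
P=pts(c);C,V=colors(c);ok=c["depth"]>0
e=a+np.percentile(s,99)*d;print("handle end->O",(e-.055*d).round(4))
# collar pts: off handle radius .0135-.0165 ; position along axis relative to port mouth
dp=np.array([-.4996,-.021,.866]);M=np.array([.576,-.1675,.163])
w=P.reshape(-1,3)[ok.ravel()]-M;t=w@dp;r=np.linalg.norm(w-t[:,None]*dp,axis=1)
for lo,hi in((0,.0115),(.0135,.0155),(.0155,.0175)):
    k=(r>lo)&(r<hi)&(abs(t)<.07);print(lo,np.histogram(t[k]*1000,bins=[-30,-20,-10,-4,-2,-1,0,1,2,3,4,5,6,7,8,10,20,50,60]))
lever("top")
E
```

```text
29.18 {'q': [-0.394, 0.082, 1.847, 0.002, 1.195, 1.134], 'ee_pos': [0.447, -0.172, 0.321], 'contact_force': [0.079, -0.555, 0.289], 'finger_gap': 0.501}
toolx 2.4 z [ 0.017 -0.005 -1.   ]
wrist [418  12  38  44 803] ((0.5946469306945801, -0.29548442363739014), (0.035832636058330536, 0.014114826917648315), 47.381103515625) mean [ 0.59439564 -0.29450715] ang by pos (bath) 44.86217385920488 0.054303922198280355
axis dir [-0.534 -0.022  0.845] tilt 32.3 pt at grasp z [ 0.5579 -0.1679  0.193 ] rms 0.0039 s range [-0.0258  0.0217]
handle end->O [ 0.5757 -0.1672  0.1649]
0 (array([  0,   0,   0,   0,   0,   0,   0,   0,   0,   2,   0,   1,   0,
         0,   0,   0,   0, 685]), array([-30, -20, -10,  -4,  -2,  -1,   0,   1,   2,   3,   4,   5,   6,
         7,   8,  10,  20,  50,  60]))
0.0135 (array([117, 123,  80,  22,   4,   4,   0,   3,   7,   2,  33,  67,  57,
         2,   0,   0,   0,   0]), array([-30, -20, -10,  -4,  -2,  -1,   0,   1,   2,   3,   4,   5,   6,
         7,   8,  10,  20,  50,  60]))
0.0155 (array([29,  8,  1,  0,  0,  0,  0,  4,  9, 14, 14, 17, 14,  0,  0,  0,  0,
        0]), array([-30, -20, -10,  -4,  -2,  -1,   0,   1,   2,   3,   4,   5,   6,
         7,   8,  10,  20,  50,  60]))
top [252 161  15  14 106] ((0.5950644612312317, -0.29630157351493835), (0.034478962421417236, 0.013212213292717934), 47.33824157714844) mean [ 0.59437597 -0.29667062] ang by pos (bath) 45.76549369621484 0.05462752577192515
```

```bash
python3 - <<'E'
from ax import *
c=dict(np.load("w11.npz"));P=pts(c).reshape(-1,3)[(c["depth"]>0).ravel()]
dp=np.array([-.4996,-.021,.866]);M=np.array([.576,-.1675,.163]);w=P-M;t=w@dp;r=np.linalg.norm(w-t[:,None]*dp,axis=1)
for nm,k in(("collar top",(r>.0135)&(r<.0155)&(t>.003)&(t<.008)),("handle end",(r<.0105)&(t>.045)&(t<.065))):
    q=w[k];n=np.linalg.svd(q-q.mean(0))[2][2];n*=np.sign(n@dp);print(nm,k.sum(),"t",t[k].mean().round(4),t[k].std().round(4),"plane tilt vs port",np.degrees(np.arccos(n@dp)).round(1),n.round(3),"lateral",(q.mean(0)-t[k].mean()*dp).round(4))
# bystanders: before/after in the top view
b=dict(np.load("top0.npz"));a=cam("top");Pb,Pa=pts(b),pts(a)
for nm,(u,v),z in(("honey",(362,213),.1),("salt",(323,285),.08),("spice",(200,108),.09)):
    for P_ in(Pb,Pa):
        s=P_[v-25:v+25,u-25:u+25].reshape(-1,3);s=s[(s[:,2]>z)&(s[:,2]<.12)];print(nm,len(s),s.mean(0).round(4) if len(s) else None)
E
```

```text
collar top 161 t 0.0056 0.0007 plane tilt vs port 0.4 [-0.497 -0.026  0.868] lateral [ 0.0067 -0.0003  0.0039]
handle end 572 t 0.0555 0.0007 plane tilt vs port 0.5 [-0.498 -0.029  0.866] lateral [0.0005 0.     0.0003]
honey 724 [ 0.5182 -0.5209  0.1088]
honey 729 [ 0.5183 -0.5207  0.1089]
salt 163 [ 0.3615 -0.4424  0.0857]
salt 163 [ 0.3618 -0.443   0.0856]
spice 285 [ 0.7491 -0.1537  0.1036]
spice 279 [ 0.7494 -0.1536  0.1037]
```

```bash
python3 -c "
from station import robot
print(robot.job_done())"
```

```text
the job is handed in; nothing more can be done
None
```

The smaller blue-handled probe is in the bath's slanted port with its collar on the mouth, and the vent lever is at its half-open yellow mark. I handed the job in at about 29 s. I tilted the probe about 30° in the grip against the stand's rim, then lowered it along the bore without letting go until it bottomed.

**Last checks:**
- **Lever:** about 45° in the bath frame, by both the wrist and top cameras.
- **Probe seating:** the collar and handle end are parallel to the mouth within 0.5°. They sit 0.5 mm above the nominal home height, which is within the cameras' 2 mm calibration. An extra press of about 15 N did not move it further.
- **Other objects:** the salt, honey and spice jars moved less than 1 mm.

**What went wrong:**
- **First lever turn:** it ran joint 6 to the end of its range. The lever swung to closed, the fingers pressed on it with a wrist force of up to about 83 N, and the tool was left tilted. I backed off, straightened the tool and redid the turn with the gripper flipped half a turn. I saw no sign that the gripper's body touched anything, but I had no separate reading of that force.
- **Larger look-alike probe:** it was balanced on its tip at the start and was found lying on the worktop early on. The arm had not come near it.
- **Tilt readings:** the handle-cylinder fit read 31–32° while the flat faces gave 30°. I trusted the flat faces.

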